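# Lock the bayonet cap of a desk-top air cleaner

### The job

The filter cap has been left sitting loose on top of the desk-top air cleaner. Turn it clockwise until its lugs find their hidden slots, press it down against the spring, and twist it a quarter turn clockwise until it locks and stays down by itself, level, when you let go; leave the other things on the desk where they are.

Things in the scene. Friction and masses are not known exactly. Their poses are not given: they have to be found in the camera images.
- cleaner: Desk-top air cleaner: black upright drum fixed to the desk, 134 mm across, 138 mm high, grey control panel at its front (-x side). Origin on its axis at desk height, z up. Hidden in its mouth is a steel collar with three slots at uneven angles: the cap enters at only one yaw, which nothing shows; it lies 0.35 to 1.85 rad clockwise (from above) of the cap's starting yaw, with 0.07 rad play either way.
- mouth (a point): Centre of the drum's rim, 138 mm above the desk. Under the cap a spring plate pushes up: 4 N with the cap up, plus 350 N/m as it goes down (11 N at the bottom). So the cap does not drop by itself over its slots: pressed with 5 to 8 N while turning, it gives way about 10 mm at the entry yaw; elsewhere it stops hard after 0.5 mm. Released before it locks, it springs up again.
- cap (a point): Grey plastic cap, 0.25 kg, loose on the mouth, centred by a pilot with 1 mm play. Flange disc 124 mm across, flat on top; across its middle stands a straight grip rib 84 mm long, 16 wide, 26 high. Point on the axis half-way up the rib, 13 mm above the disc; x along the rib, z up. The rib can be gripped or straddled by fingertips resting on the disc. Starts 179.5 mm above the desk.
- cap_deck (a point): Centre of the cap's flat disc top, under the rib; 166.5 mm above the desk at the start. To lock: at the entry yaw press it down 17 to 20.5 mm (20.5: flange on rim), keep it there and turn 1.5 rad clockwise (stop about 0.05 rad further), then let it rise: under the lips it would sit 16.5 mm below the start, in the catch at the end it rises to 12.5 mm below and cannot turn back.
- mug_mid (a point): White mug, 80 mm across and 95 mm high, a bystander; point at its middle.
- spraycan_mid (a point): Spray can, 60 mm across and 170 mm high, a bystander; point at its middle.
- tape_mid (a point): Roll of brown tape lying flat, 100 mm across and 48 mm high, a bystander; point at its middle.
- carton_mid (a point): Cardboard carton, 100 x 140 x 60 mm, a bystander; point at its middle.
Mind the look-alikes: they are no part of the job. Of the things that look like the cleaner, take the one that is nearest to the robot's base at the start. Leave any red or turquoise look-alike of the part that bears cap alone.

How it is judged:
On the way:
1. the cap's lugs are in their slots and the cap is pressed down past the lips (z of cap in the frame of cleaner below 0.1645 m), for 0.1 s.
At the end, for the whole second after the job is handed in: The cap, released, stays locked down on the cleaner: its point is 165.0 to 169.2 mm above the desk (unlocked it springs up to 179.5 mm, stuck half-way through the twist it sits at about 163 mm), within 5 mm of the cleaner's axis and within 0.05 rad of level (z of cap in the frame of cleaner between 0.165 and 0.1692 m and horizontal distance between cap and cleaner below 0.005 m and angle between cap's own z axis and vertical below 0.05 rad); the robot touches nothing.
It fails at once if a bystander is moved by more than 30 mm (distance of any of mug_mid, spraycan_mid, tape_mid, carton_mid from where it was at the start of the episode above 0.03 m).
It also fails if it takes over 64 s, if anything falls off the work surface, if the arm or the gripper's body presses on something with over 40 N, if the wrist force passes 120 N, or if a joint passes its speed limit or range.

### The arm

A 6-joint arm with a two-finger parallel gripper is mounted at the origin on the work surface. World frame = base frame: x ahead of the robot, y to its left, z up, the work surface at z = 0. Lengths are in m, angles in rad, forces in N, time in s.
With the tool pointing down it reaches from about 0.225 to 0.875 m from the base axis. Payload 3.4 kg.
Tool frame: the origin (TCP) lies between the finger pads; the fingertips stand 19 mm ahead of it and the grasp point (between the pads) is the TCP; z points along the fingers, y is the line along which they close (so a half turn about z gives the same grasp; the last joint's range is limited). The gripper opens to 85 mm and grips with 20 to 120 N. Pads are 22 mm wide; open, the fingers measure 114 mm over their backs; the gripper's body (76 mm by 85 mm) begins 54 mm behind the grasp point. The pads swing forward as they close: fully open they stand 13 mm farther back than shut.
Start: joints at [0.998, 0.276, 1.505, -0, 1.361, -0.121], TCP at [0.251, 0.517, 0.213] pointing down, gripper open.
Joint ranges: [-2.89, 2.89], [-0.75, 2.08], [0.22, 2.7], [-1.18, 4.32], [0.11, 2.71], [-2.7, 2.7]. Speed limits (rad/s): [2.57, 2.57, 3.14, 3.14, 3.14, 3.14].

### API

Orientations are given as a unit quaternion [w, x, y, z].
In Python, from rig import get_state, imaging, ticket gives the robot as it stands. The module is installed in compiled form; this text tells all that it offers.
- The arm moves only by the shell command python3 -m inch 'ROWS' [FORCE]. ROWS is JSON, a list of rows, each an object with "claw": the opening, from -1 (shut) to 1 (fully open); "travel": the shift along the world's x, y, z in units of 200 mm (1.0 is 200 mm), a list of three; "turn": the turn about the world's z in units of 180 degrees (1.0 is 180 degrees). A call has 1 to 5 rows; each row is the pose to reach, as a shift and turn from the pose commanded when the call began, turning the shorter way round; what a row does not reach only later rows make up. A row lasts 1/10 s, in which the tool goes at most 50 mm and 8.59 degrees, less where a joint would pass 70% of its speed; a pose out of reach is approached as far as the arm can. A call with a number of a shift or a turn outside -1 to 1 is refused whole. A call with a gripper value outside its range is refused whole. The fingers move at their own pace and stop on an object; FORCE is the grip in N (left out, the last holds). Time passes only in rows, so rows that repeat a pose let the fingers close. It gives the time, the measured TCP pose, the force, the opening and the grip force at its end, in the units of the state.
- get_state(): the state, without advancing time (a new reading comes with each control period).
- imaging.get_image(name): name is "side" or "top" or "wrist"; returns the picture (384x512x3 uint8, red, green, blue); there is no depth.
- imaging.camera_params(name): a dict with "camera_matrix" (3x3 intrinsics, pixels), "cam_to_world" (4x4, takes a point from camera to world coordinates); the wrist camera has in their place "T_tool_cam" (4x4, takes a point from camera to tool coordinates, whose origin is the TCP and whose axes are the flange's). Camera axes: x right, y down, z forward; pixel columns grow to the right and rows downward; lengths in m; the calibration is good to about 2 mm. A picture is of the moment at which its call begins: read the wrist's pose just before it. camera_params takes no time and is no camera call.
- ticket.sign_off(): hands the job in; it is judged then, once.
The state is a dict: "clock": time; "qpos": joint angles; "qd": joint speeds; "effort": joint torques, N m; "position": TCP position; "ee_rot": TCP orientation; "contact_force": force on the tool from outside, world axes, zero at the start; "moment": the same for the moment, N m; "width": finger opening in m; "gripper_force": force on a finger pad.
Only numpy, scipy, OpenCV 4.12 (cv2) and the standard library are available. Lean on these libraries where they do the work, as an engineer would, in place of code of your own. Each camera call takes 0.05 s, during which the arm holds its last target. There are 200 camera calls.

## Working session

There is one attempt and no reset: what is moved stays moved. The work goes in short steps, Python scripts to look and compute and a shell command to move; the robot and the scene stay as the last step left them, time stands still between calls to the robot, and variables do not carry over. Pictures are saved under pics/ and viewed, at most 10 in all, crops included, and the job is handed in when it is done.

```bash
mkdir -p pics; python3 - <<'E'
from rig import get_state, imaging
import cv2,numpy as np
s=get_state();print({k:np.round(v,3).tolist() for k,v in s.items()})
ims=[imaging.get_image(n) for n in("top","side")]
for n,i in zip(("top","side"),ims):
    cv2.imwrite(f"pics/{n}0.png",i[:,:,::-1]);p=imaging.camera_params(n);print(n,np.round(p["camera_matrix"],1).tolist(),np.round(p["cam_to_world"],3).tolist())
E
```

```text
{'clock': 0.0, 'qpos': [0.998, 0.277, 1.506, 0.0, 1.361, -0.121], 'qd': [0.001, -0.001, -0.0, -0.001, 0.0, -0.002], 'effort': [-0.001, -41.678, -24.581, -0.001, 0.011, 0.0], 'position': [0.251, 0.517, 0.212], 'ee_rot': [-0.0, 0.224, 0.975, -0.001], 'contact_force': [-0.841, -0.095, -0.427], 'moment': [0.003, -0.031, -0.041], 'gripper_force': 0.0, 'width': 0.086}
top [[499.3, 0.0, 263.1], [0.0, 499.3, 188.0], [0.0, 0.0, 1.0]] [[-0.038, -0.977, 0.21, 0.291], [-0.999, 0.039, -0.003, 0.007], [-0.005, -0.21, -0.978, 1.455], [0.0, 0.0, 0.0, 1.0]]
side [[411.8, 0.0, 254.6], [0.0, 411.8, 196.3], [0.0, 0.0, 1.0]] [[0.063, -0.693, 0.718, -0.132], [-0.998, -0.047, 0.042, -0.031], [0.005, -0.719, -0.695, 0.835], [0.0, 0.0, 0.0, 1.0]]
```

View pics/top0.png

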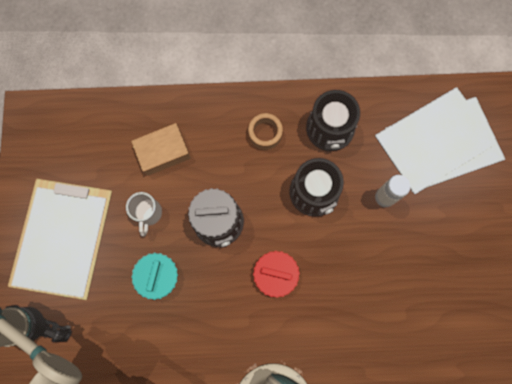

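View pics/side0.png

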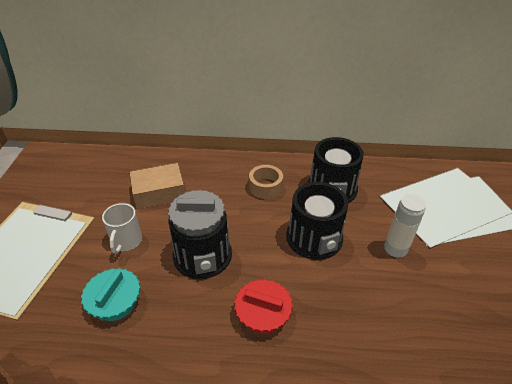

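The top view shows the capped cleaner at about (214,213) with its rib running near-horizontally, and the loose turquoise and red caps at (155,276) and (276,274). The side view shows the cap at (197,210), the mug at (122,228), and the carton at (158,185).

```bash
cat >h.py <<'E'
import cv2,numpy as np
from rig import imaging
def ray(n,uv,z):
    p=imaging.camera_params(n);T=np.array(p["cam_to_world"]);K=np.array(p["camera_matrix"])
    uv=np.atleast_2d(uv).astype(float)
    d=(T[:3,:3]@np.linalg.inv(K)@np.c_[uv,np.ones(len(uv))].T).T
    o=T[:3,3];return o+d*((z-o[2])/d[:,2])[:,None]
E
python3 - <<'E'
from h import *
for n,(x0,y0,x1,y1) in {"top":(180,175,250,255),"side":(160,180,240,280)}.items():
    im=cv2.imread(f"pics/{n}0.png");c=im[y0:y1,x0:x1]
    h=cv2.cvtColor(c,cv2.COLOR_BGR2HSV)
    m=((h[...,1]<60)&(h[...,2]>60)).astype(np.uint8)
    nn,l,st,ce=cv2.connectedComponentsWithStats(m)
    k=1+st[1:,4].argmax();print(n,st[k],ce[k]+[x0,y0])
    cn=max(cv2.findContours((l==k).astype(np.uint8),0,1)[0],key=cv2.contourArea)
    hull=cv2.convexHull(cn).reshape(-1,2)+[x0,y0]
    w=ray(n,hull,0.1665)[:,:2]; 
    print(n,"encl",cv2.minEnclosingCircle(w.astype(np.float32)),"ell",cv2.fitEllipse(w.astype(np.float32)))
    cv2.imwrite(f"pics/c_{n}.png",cv2.resize(np.hstack([c,cv2.cvtColor((l==k).astype(np.uint8)*255,cv2.COLOR_GRAY2BGR)]),None,fx=5,fy=5,interpolation=0))
E
```

```text
top [   8   14   55   58 2147] [214.59198882 215.29809036]
top encl ((0.49391335248947144, 0.1332170069217682), 0.07931036502122879) ell ((0.49588218331336975, 0.1312696486711502), (0.13275198638439178, 0.15747882425785065), 120.14053344726562)
side [   8   10   57   46 1868] [196.07334047 211.38062099]
side encl ((0.5019807815551758, 0.138852059841156), 0.07090473920106888) ell ((0.5035760998725891, 0.1375134438276291), (0.12454306334257126, 0.141814723610878), 106.58956146240234)
```

View pics/c_top.png

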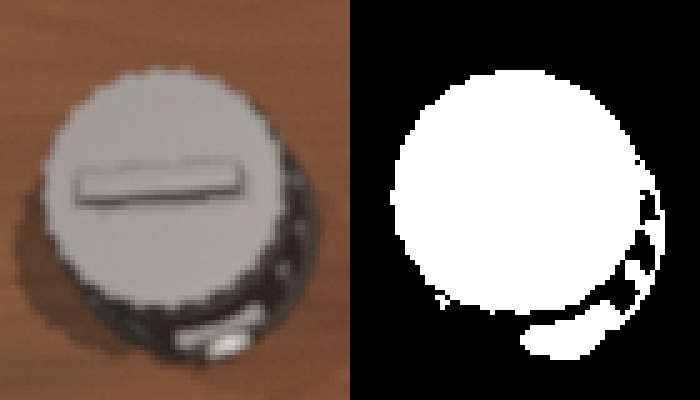

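The crop shows the cap disc centred at about (212.8,212.6), with the rib top running from about (195.4,212) to (228.2,210).

```bash
python3 - <<'E'
from h import *
for n,(x0,y0,x1,y1) in {"top":(180,175,250,255),"side":(160,180,240,280)}.items():
    im=cv2.imread(f"pics/{n}0.png");c=im[y0:y1,x0:x1]
    h=cv2.cvtColor(c,cv2.COLOR_BGR2HSV)
    m=((h[...,1]<50)&(h[...,2]>95)).astype(np.uint8)
    m=cv2.morphologyEx(m,cv2.MORPH_OPEN,cv2.getStructuringElement(2,(15,15)))
    cn=max(cv2.findContours(m,0,1)[0],key=cv2.contourArea)
    hull=cv2.convexHull(cn).reshape(-1,2)+[x0,y0]
    w=ray(n,hull,0.1665)[:,:2].astype(np.float32)
    print(n,cv2.minEnclosingCircle(w),cv2.fitEllipse(w))
w=ray("top",[[195.4,212],[228.2,210.2]],.1925);print(w,w.mean(0)); d=w[0]-w[1];print(np.linalg.norm(d),np.arctan2(d[1],d[0]))
from scipy.spatial.transform import Rotation as R
from rig import get_state
q=get_state()["ee_rot"];print(R.from_quat(np.r_[q[1:],q[0]]).as_matrix())
E
```

```text
top ((0.508561372756958, 0.13784483075141907), 0.06311371177434921) ((0.5085681080818176, 0.1377333253622055), (0.1231367439031601, 0.12539902329444885), 89.15081024169922)
side ((0.47788169980049133, 0.13858559727668762), 0.04305484518408775) ((0.4768218994140625, 0.13813531398773193), (0.05697771906852722, 0.08809471875429153), 179.82891845703125)
[[0.50637493 0.17900806 0.1925    ]
 [0.50775173 0.09490975 0.1925    ]] [0.50706333 0.1369589  0.1925    ]
0.08410957956024057 1.5871661800158934
[[-8.99659387e-01  4.36591551e-01 -8.97157758e-04]
 [ 4.36592425e-01  8.99658346e-01 -1.38358254e-03]
 [ 2.03075021e-04 -1.63644530e-03 -9.99998640e-01]]
```

```bash
python3 -m inch '[{"claw":1,"travel":[0,0,0.25],"turn":0.04},{"claw":1,"travel":[0.6,-0.9,0.25],"turn":0.24},{"claw":1,"travel":[0.6,-0.9,0.25],"turn":0.24},{"claw":1,"travel":[0.6,-0.9,0.25],"turn":0.24},{"claw":1,"travel":[0.6,-0.9,0.25],"turn":0.24}]' 60
python3 -m inch '[{"claw":1,"travel":[0.68,-1,0],"turn":0.315},{"claw":1,"travel":[0.68,-1,0],"turn":0.315},{"claw":1,"travel":[0.68,-1,0],"turn":0.315},{"claw":1,"travel":[0.68,-1,0],"turn":0.315},{"claw":1,"travel":[0.68,-1,0],"turn":0.315}]'
python3 - <<'E'
from rig import get_state
import numpy as np
s=get_state();print({k:np.round(v,4).tolist() for k,v in s.items()})
E
```

```text
clock: 0.6
position: [0.3532, 0.3639, 0.2626]
ee_rot: [-0.0, -0.114, 0.994, -0.0]
contact_force: [1.1, 0.1, 0.9]
width: 0.0856
gripper_force: 0.0
clock: 1.1
position: [0.4779, 0.1813, 0.2626]
ee_rot: [-0.0, -0.431, 0.903, 0.0]
contact_force: [-0.0, 0.0, -0.4]
width: 0.0854
gripper_force: 0.0
{'clock': 1.1, 'qpos': [0.2261, 0.154, 1.5443, 0.0003, 1.4438, -2.2349], 'qd': [-0.8489, 0.1383, -0.1677, 0.002, 0.02, -2.176], 'effort': [3.7847, -36.984, -24.2743, -0.1345, 0.2468, 1.8109], 'position': [0.4779, 0.1813, 0.2626], 'ee_rot': [-0.0002, -0.4306, 0.9026, 0.0002], 'contact_force': [-0.0286, 0.0202, -0.3859], 'moment': [0.002, -0.0099, 0.0052], 'gripper_force': 0.0, 'width': 0.0854}
```

```bash
python3 -m inch '[{"claw":1,"travel":[0,0,0],"turn":0},{"claw":1,"travel":[0,0,0],"turn":0},{"claw":1,"travel":[0,0,0],"turn":0}]' >/dev/null
cat >st.py <<'E'
from rig import get_state
import numpy as np
s=get_state();q=s["ee_rot"]
from scipy.spatial.transform import Rotation as R
M=R.from_quat(np.r_[q[1:],q[0]]).as_matrix()
print("t",round(s["clock"],2),"pos",np.round(s["position"],4),"yaw_y",round(np.arctan2(M[1,1],M[0,1]),4),"q6",round(s["qpos"][5],3),"F",np.round(s["contact_force"],1),"M",np.round(s["moment"],2),"w",round(s["width"],4),"g",round(s["gripper_force"],1))
E
python3 st.py
python3 - <<'E'
from rig import imaging
import cv2
cv2.imwrite("pics/w1.png",imaging.get_image("wrist")[:,:,::-1])
E
```

```text
t 1.4 pos [0.4767 0.1836 0.2626] yaw_y 2.4552 q6 -2.225 F [-0.2  0.2  0.5] M [-0.04  0.   -0.06] w 0.0857 g 0.0
```

View pics/w1.png

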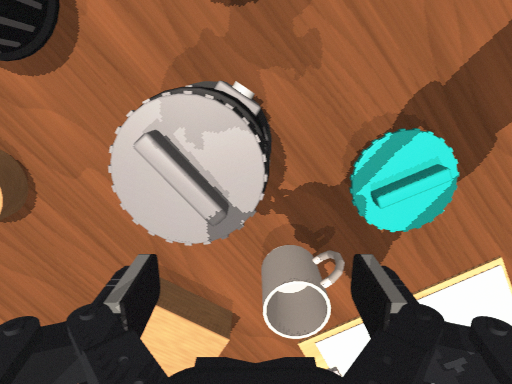

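The wrist view shows the cap disc centred at about (189,168) with its rib running diagonally. I'll use this view to refine the cap centre.

```bash
python3 - <<'E'
from h import *
from rig import get_state
from scipy.spatial.transform import Rotation as R
s=get_state();q=s["ee_rot"];T=np.eye(4);T[:3,:3]=R.from_quat(np.r_[q[1:],q[0]]).as_matrix();T[:3,3]=s["position"]
p=imaging.camera_params("wrist");T=T@np.array(p["T_tool_cam"]);K=np.array(p["camera_matrix"])
def wr(uv,z):
    uv=np.atleast_2d(uv).astype(float);d=(T[:3,:3]@np.linalg.inv(K)@np.c_[uv,np.ones(len(uv))].T).T
    return T[:3,3]+d*((z-T[2,3])/d[:,2])[:,None]
im=cv2.imread("pics/w1.png");h=cv2.cvtColor(im,cv2.COLOR_BGR2HSV)
m=((h[...,1]<50)&(h[...,2]>90)).astype(np.uint8);m[250:]=0;m[:,290:]=0
m=cv2.morphologyEx(m,cv2.MORPH_OPEN,cv2.getStructuringElement(2,(41,41)))
cn=max(cv2.findContours(m,0,1)[0],key=cv2.contourArea)
hull=cv2.convexHull(cn).reshape(-1,2);w=wr(hull,.1665)[:,:2].astype(np.float32)
print(cv2.minEnclosingCircle(w),cv2.fitEllipse(w))
# rib top face edges, end midpoints by eye
w=wr([[148,139],[216,212]],.1925);d=w[0]-w[1];print(w,w.mean(0),np.linalg.norm(d),np.arctan2(d[1],d[0]))
E
```

```text
((0.5289351940155029, 0.13930124044418335), 0.0566735565662384) ((0.5347905158996582, 0.13899460434913635), (0.07211528718471527, 0.11268530786037445), 0.40551429986953735)
[[0.50759473 0.10186626 0.1925    ]
 [0.5067014  0.17268356 0.1925    ]] [0.50714806 0.13727491 0.1925    ] 0.07082293595414182 -1.5581823930259824
```

```bash
python3 -m inch '[{"claw":1,"travel":[0.153,-0.232,0],"turn":0.13},{"claw":1,"travel":[0.153,-0.232,0],"turn":0.13},{"claw":1,"travel":[0.153,-0.232,0],"turn":0.13},{"claw":1,"travel":[0.153,-0.232,-0.2],"turn":0.13},{"claw":1,"travel":[0.153,-0.232,-0.2],"turn":0.13}]' >/dev/null
python3 -m inch '[{"claw":1,"travel":[0,0,-0.168],"turn":0},{"claw":1,"travel":[0,0,-0.168],"turn":0},{"claw":1,"travel":[0,0,-0.168],"turn":0},{"claw":1,"travel":[0,0,-0.168],"turn":0}]' >/dev/null; python3 st.py
python3 -m inch '[{"claw":-1,"travel":[0,0,0],"turn":0},{"claw":-1,"travel":[0,0,0],"turn":0},{"claw":-1,"travel":[0,0,0],"turn":0},{"claw":-1,"travel":[0,0,0],"turn":0},{"claw":-1,"travel":[0,0,0],"turn":0}]' 30 >/dev/null; python3 st.py
python3 -m inch '[{"claw":-1,"travel":[0,0,0],"turn":0},{"claw":-1,"travel":[0,0,0],"turn":0},{"claw":-1,"travel":[0,0,0],"turn":0},{"claw":-1,"travel":[0,0,0],"turn":0},{"claw":-1,"travel":[0,0,0],"turn":0}]' 30 >/dev/null; python3 st.py
```

```text
t 2.35 pos [0.5082 0.1433 0.1912] yaw_y 2.8548 q6 -2.703 F [0.  0.3 0.4] M [-0.02  0.02 -0.01] w 0.0853 g 0.0
t 2.85 pos [0.5071 0.1428 0.1893] yaw_y 2.8541 q6 -2.703 F [-0.2 -0.1 -0.1] M [ 0.    0.01 -0.  ] w 0.0124 g 0.0
t 3.35 pos [0.5071 0.1428 0.1892] yaw_y 2.8541 q6 -2.703 F [-0.3  0.   0.1] M [ 0.02  0.04 -0.04] w -0.0003 g 0.0
```

```bash
python3 - <<'E'
from rig import imaging
import cv2,numpy as np
a=imaging.get_image("wrist")[:,:,::-1];b=imaging.get_image("side")[140:290,120:290,::-1]
c=imaging.get_image("top")[150:270,150:286,::-1]
b=cv2.resize(b,(436,384));c=cv2.resize(c,(435,384))
cv2.imwrite("pics/w2.png",cv2.resize(np.vstack([np.hstack([a[:, :436],b]),np.hstack([c,c*0])]),(655,576)))
E
python3 -c "
from rig import get_state;print(get_state()['qpos'])"
```

```text
[ 0.14864743  0.21909325  1.64417175 -0.00891647  1.27827828 -2.7029576 ]Traceback (most recent call last):
  File "<stdin>", line 6, in <module>
    return _nx.concatenate(arrs, 0, dtype=dtype, casting=casting)
           ~~~~~~~~~~~~~~~^^^^^^^^^^^^^^^^^^^^^^^^^^^^^^^^^^^^^^^
ValueError: all the input array dimensions except for the concatenation axis must match exactly, but along dimension 1, the array at index 0 has size 872 and the array at index 1 has size 870
```

```bash
python3 - <<'E'
from rig import imaging
import cv2,numpy as np
a=imaging.get_image("wrist")[:,:,::-1];b=imaging.get_image("side")[140:290,120:290,::-1]
c=imaging.get_image("top")[150:270,150:286,::-1]
f=lambda i:cv2.resize(i,(400,300))
cv2.imwrite("pics/w2.png",np.vstack([np.hstack([f(a),f(b)]),np.hstack([f(c),f(c)*0])]))
E
```

```text
(no output)
```

View pics/w2.png

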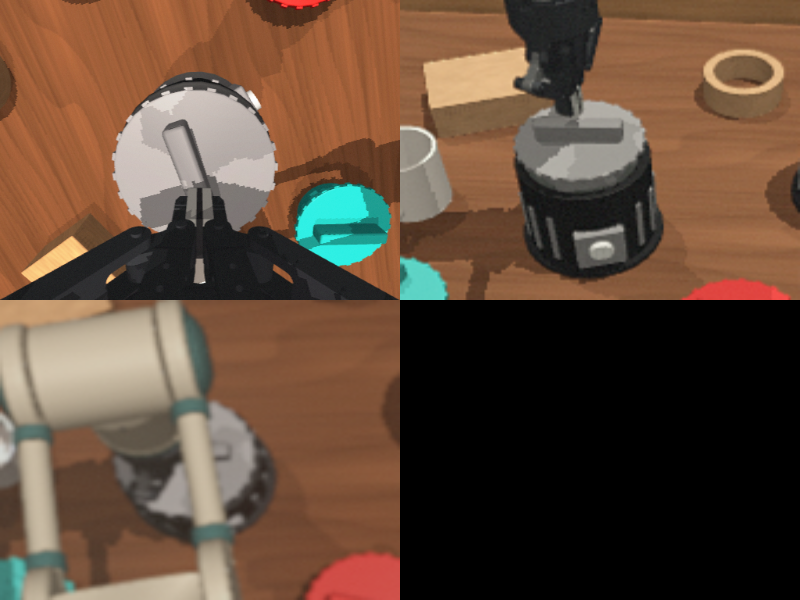

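The wrist tile shows the fingers shut at the rib's near end or behind it. The side tile shows the fingertips ending just at the rib's far top edge, at about (575,112) in the mosaic. I'll check where the TCP projects.

```bash
python3 st.py; python3 - <<'E'
from h import *
from rig import get_state
from scipy.spatial.transform import Rotation as R
s=get_state();q=s["ee_rot"];Rt=R.from_quat(np.r_[q[1:],q[0]]).as_matrix();print(Rt.round(3))
p=imaging.camera_params("side");T=np.linalg.inv(np.array(p["cam_to_world"]));K=np.array(p["camera_matrix"])
def pj(X):
    c=K@(T[:3,:3]@X+T[:3,3]);u=c[:2]/c[2];return u,(u-[120,140])*[400/170,2]+[400,0]
t=s["position"]
for k in(0,.019):print(pj(t+Rt[:,2]*k))
for X in([.507,.137,.1925],[.507,.137,.1665],[.507,.179,.1925],[.507,.095,.1925]):print(X,pj(np.array(X)))
E
```

```text
t 3.65 pos [0.5071 0.1428 0.1892] yaw_y 2.8541 q6 -2.703 F [ 0.4 -0.1  0.5] M [-0.01 -0.   -0.02] w 0.0003 g 0.0
[[-0.284 -0.959  0.001]
 [-0.959  0.284 -0.008]
 [ 0.008 -0.004 -1.   ]]
(array([193.26568437, 202.29447334]), array([572.38984557, 124.58894669]))
(array([194.16967987, 208.26992471]), array([574.5168938 , 136.53984941]))
[0.507, 0.137, 0.1925] (array([195.70355783, 201.40364514]), array([578.12601841, 122.80729028]))
[0.507, 0.137, 0.1665] (array([196.7917879 , 209.58419325]), array([580.68655976, 139.16838651]))
[0.507, 0.179, 0.1925] (array([176.93339015, 200.49617547]), array([533.960918  , 120.99235094]))
[0.507, 0.095, 0.1925] (array([214.54684956, 202.3146501 ]), array([622.46317545, 124.62930019]))
```

```bash
python3 - <<'E'
from rig import imaging
import cv2,numpy as np
a=imaging.get_image("wrist")[140:340,160:360,::-1];b=imaging.get_image("side")[165:235,160:230,::-1]
f=lambda i:cv2.resize(i,(400,400),interpolation=cv2.INTER_CUBIC)
cv2.imwrite("pics/w3.png",np.hstack([f(a),f(b)]))
E
```

```text
(no output)
```

View pics/w3.png

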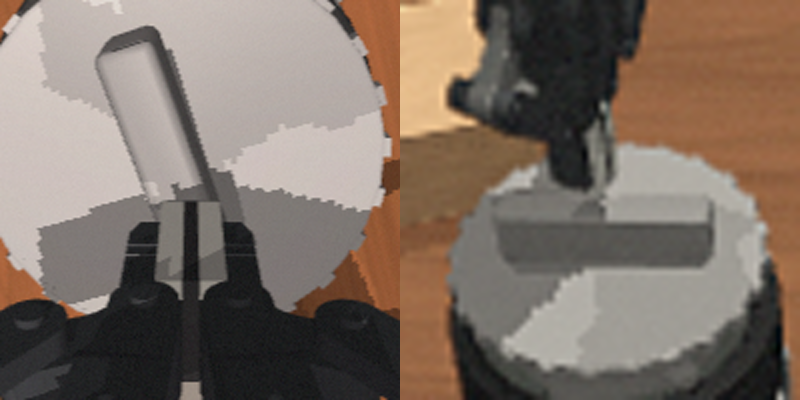

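The crops show the shut fingertips hovering over the rib top. The tips are at crop (590,190) in the side view, which is pixel (193,198), and at about (190,202) in the wrist crop, which is pixel (255,241). They are higher than expected, so I'll triangulate the tip position.

```bash
python3 - <<'E'
from h import *
from rig import get_state
from scipy.spatial.transform import Rotation as R
s=get_state();q=s["ee_rot"];Rt=R.from_quat(np.r_[q[1:],q[0]]).as_matrix();t=np.array(s["position"])
p=imaging.camera_params("wrist");C=np.array(p["T_tool_cam"]);K=np.array(p["camera_matrix"]);Ci=np.linalg.inv(C)
print(C.round(3).tolist(),K.round(1).tolist())
for k in(-.03,-.01,0,.01,.019):
    c=K@(Ci@[0,0,k,1])[:3];print(k,c[:2]/c[2])
T=np.eye(4);T[:3,:3]=Rt;T[:3,3]=t;W=T@C;d=W[:3,:3]@np.linalg.inv(K)@[255,241,1]
ps=imaging.camera_params("side");S=np.array(ps["cam_to_world"]);e=S[:3,:3]@np.linalg.inv(np.array(ps["camera_matrix"]))@[193.3,198,1]
A=np.c_[d,-e];k=np.linalg.lstsq(A,S[:3,3]-W[:3,3],rcond=None)[0];print(W[:3,3]+k[0]*d,S[:3,3]+k[1]*e)
# side-ray at tcp xy line
for z in(.17,.18,.19,.2,.21):print(z,S[:3,3]+e*(z-S[2,3])/e[2])
# rib far end in wrist view (crop->px): top-face corners
uv=np.array([[98,65],[155,40],[160,200],[210,200]])/2+[160,140]
for z in (.1625,.1925):
    for u in uv:
        g=W[:3,:3]@np.linalg.inv(K)@np.r_[u,1];print(z,u,W[:3,3]+g*(z-W[2,3])/g[2])
E
```

```text
[[-0.0, -0.954, -0.299, 0.076], [1.0, 0.0, -0.001, -0.001], [0.001, -0.299, 0.954, -0.161], [0.0, 0.0, 0.0, 1.0]] [[330.5, 0.0, 255.0], [0.0, 330.5, 194.5], [0.0, 0.0, 1.0]]
-0.03 [258.03315107 269.42582341]
-0.01 [257.73204177 249.07256123]
0 [257.6058788  240.54466804]
0.01 [257.49264427 232.89066291]
0.019 [257.40021694 226.64310574]
[0.50704274 0.13778405 0.20017759] [0.50778377 0.14156313 0.2019583 ]
0.17 [0.54009171 0.15028672 0.17      ]
0.18 [0.5299823  0.14755704 0.18      ]
0.19 [0.5198729  0.14482737 0.19      ]
0.2 [0.50976349 0.14209769 0.2       ]
0.21 [0.49965409 0.13936801 0.21      ]
0.1625 [209.  172.5] [0.52559661 0.10497961 0.1625    ]
0.1625 [237.5 160. ] [0.50738502 0.10262243 0.1625    ]
0.1625 [240. 240.] [0.52095357 0.1512481  0.1625    ]
0.1625 [265. 240.] [0.50601465 0.15563061 0.1625    ]
0.1925 [209.  172.5] [0.51937112 0.09952727 0.1925    ]
0.1925 [237.5 160. ] [0.50405621 0.09754501 0.1925    ]
0.1925 [240. 240.] [0.51546659 0.13843644 0.1925    ]
0.1925 [265. 240.] [0.5029038  0.14212188 0.1925    ]
```

```bash
python3 -m inch '[{"claw":1,"travel":[0,0,0],"turn":-0.03},{"claw":1,"travel":[0,0,0],"turn":-0.03},{"claw":1,"travel":[0,0,0],"turn":-0.03},{"claw":1,"travel":[0,0,0],"turn":-0.03},{"claw":1,"travel":[0,0,0],"turn":-0.03}]' >/dev/null; python3 st.py
python3 -m inch '[{"claw":1,"travel":[0,0,0],"turn":0},{"claw":1,"travel":[0,0,0],"turn":0},{"claw":1,"travel":[0,0,0],"turn":0},{"claw":1,"travel":[0,0,-0.04],"turn":0},{"claw":1,"travel":[0,0,-0.04],"turn":0}]' >/dev/null; python3 st.py
```

```text
t 4.25 pos [0.5071 0.1428 0.1892] yaw_y 2.7606 q6 -2.609 F [ 0.5  0.1 -0.5] M [ 0.03 -0.02 -0.06] w 0.0723 g 0.0
t 4.75 pos [0.5062 0.1427 0.18  ] yaw_y 2.76 q6 -2.609 F [-0.4 -0.2 -0.6] M [ 0.01  0.02 -0.02] w 0.0855 g 0.0
```

```bash
python3 -m inch '[{"claw":1,"travel":[0,-0.027,0],"turn":0},{"claw":1,"travel":[0,-0.027,-0.04],"turn":0},{"claw":1,"travel":[0,-0.027,-0.04],"turn":0},{"claw":0,"travel":[0,-0.027,-0.04],"turn":0},{"claw":-0.2,"travel":[0,-0.027,-0.04],"turn":0}]' >/dev/null; python3 st.py
python3 -m inch '[{"claw":-0.2,"travel":[0,0,0],"turn":0},{"claw":-0.2,"travel":[0,0,0],"turn":0},{"claw":-0.2,"travel":[0,0,0],"turn":0}]' >/dev/null; python3 st.py
python3 - <<'E'
from rig import imaging
import cv2,numpy as np
a=imaging.get_image("wrist")[120:320,160:360,::-1];b=imaging.get_image("side")[165:235,160:230,::-1]
f=lambda i:cv2.resize(i,(400,400),interpolation=cv2.INTER_CUBIC)
cv2.imwrite("pics/w4.png",np.hstack([f(a),f(b)]))
E
```

```text
t 5.25 pos [0.5072 0.1374 0.1732] yaw_y 2.7599 q6 -2.619 F [-0.1 -0.1  0.3] M [ 0.05  0.03 -0.03] w 0.0591 g 0.0
t 5.55 pos [0.5072 0.1374 0.1733] yaw_y 2.7599 q6 -2.619 F [ 0.  -0.2  0.1] M [-0.04 -0.01  0.02] w 0.0342 g 0.0
```

View pics/w4.png

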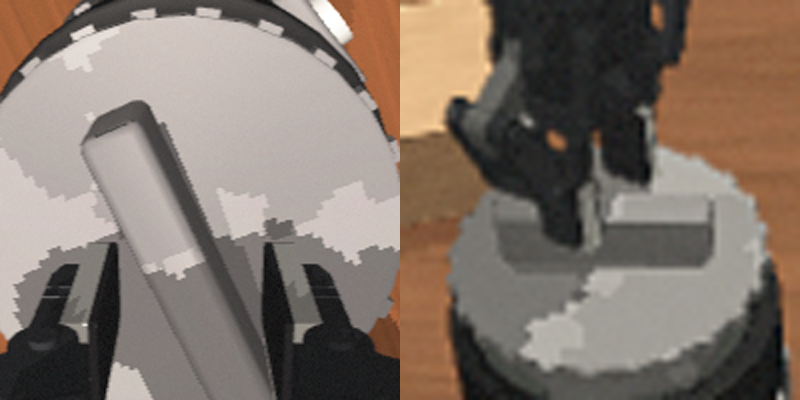

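The crops show the open fingers straddling the rib, tips about half-way down it. Next I'll lower a little and close.

```bash
python3 -m inch '[{"claw":-0.2,"travel":[0,0,-0.025],"turn":0},{"claw":-0.2,"travel":[0,0,-0.025],"turn":0},{"claw":-1,"travel":[0,0,-0.025],"turn":0},{"claw":-1,"travel":[0,0,-0.025],"turn":0},{"claw":-1,"travel":[0,0,-0.025],"turn":0}]' 60 >/dev/null; python3 st.py
python3 -m inch '[{"claw":-1,"travel":[0,0,0],"turn":0},{"claw":-1,"travel":[0,0,0],"turn":0},{"claw":-1,"travel":[0,0,0],"turn":0}]' >/dev/null; python3 st.py
```

```text
t 6.15 pos [0.5075 0.1374 0.1683] yaw_y 2.7597 q6 -2.618 F [ 0.5  0.6 -1. ] M [-0.02 -0.25 -0.06] w 0.0135 g 60.1
t 6.45 pos [0.5074 0.1374 0.1683] yaw_y 2.7599 q6 -2.619 F [ 1.3 -0.7  0.1] M [-0.09 -0.31  0.03] w 0.0139 g 60.1
```

```bash
for i in 1; do python3 -m inch '[{"claw":-1,"travel":[0,0,-0.005],"turn":0},{"claw":-1,"travel":[0,0,-0.005],"turn":0},{"claw":-1,"travel":[0,0,-0.005],"turn":0}]' >/dev/null; python3 st.py; done
python3 -m inch '[{"claw":-1,"travel":[0,0,-0.003],"turn":0},{"claw":-1,"travel":[0,0,-0.003],"turn":0},{"claw":-1,"travel":[0,0,-0.003],"turn":0}]' >/dev/null; python3 st.py
```

```text
t 6.75 pos [0.5075 0.1371 0.1677] yaw_y 2.7599 q6 -2.619 F [ 1.1 -1.3  4.2] M [-0.26 -0.24  0.03] w 0.0137 g 60.6
t 7.05 pos [0.5076 0.137  0.1676] yaw_y 2.76 q6 -2.619 F [ 1.2 -2.1  7.9] M [-0.4  -0.08  0.01] w 0.0137 g 61.0
```

```bash
python3 -m inch '[{"claw":-1,"travel":[0,0,0],"turn":-0.01},{"claw":-1,"travel":[0,0,0],"turn":-0.02},{"claw":-1,"travel":[0,0,0],"turn":-0.02}]' >/dev/null; python3 st.py
python3 -m inch '[{"claw":-1,"travel":[0,0,0],"turn":-0.01},{"claw":-1,"travel":[0,0,0],"turn":-0.02},{"claw":-1,"travel":[0,0,0],"turn":-0.02}]' >/dev/null; python3 st.py
python3 -m inch '[{"claw":-1,"travel":[0,0,0],"turn":-0.01},{"claw":-1,"travel":[0,0,0],"turn":-0.02},{"claw":-1,"travel":[0,0,0],"turn":-0.02}]' >/dev/null; python3 st.py
```

```text
t 7.35 pos [0.5074 0.137  0.1675] yaw_y 2.6973 q6 -2.556 F [-0.3 -2.6  7.3] M [-0.37 -0.05  0.16] w 0.0138 g 61.0
t 7.65 pos [0.5073 0.137  0.1675] yaw_y 2.6345 q6 -2.493 F [-0.8 -2.7  6.9] M [-0.31  0.02  0.16] w 0.0135 g 61.0
t 7.95 pos [0.5072 0.1371 0.1675] yaw_y 2.5716 q6 -2.43 F [-1.6 -2.7  7.2] M [-0.29  0.01  0.16] w 0.0136 g 61.0
```

```bash
python3 -m inch '[{"claw":-1,"travel":[0,0,0],"turn":-0.01},{"claw":-1,"travel":[0,0,0],"turn":-0.02},{"claw":-1,"travel":[0,0,0],"turn":-0.03},{"claw":-1,"travel":[0,0,0],"turn":-0.03}]' >/dev/null; python3 st.py
python3 -m inch '[{"claw":-1,"travel":[0,0,0],"turn":-0.01},{"claw":-1,"travel":[0,0,0],"turn":-0.02},{"claw":-1,"travel":[0,0,0],"turn":-0.03},{"claw":-1,"travel":[0,0,0],"turn":-0.03}]' >/dev/null; python3 st.py
python3 -m inch '[{"claw":-1,"travel":[0,0,0],"turn":-0.01},{"claw":-1,"travel":[0,0,0],"turn":-0.02},{"claw":-1,"travel":[0,0,0],"turn":-0.03},{"claw":-1,"travel":[0,0,0],"turn":-0.03}]' >/dev/null; python3 st.py
```

```text
t 8.35 pos [0.507  0.1372 0.1675] yaw_y 2.4774 q6 -2.336 F [ 0.2 -2.   6.8] M [-0.26  0.11  0.16] w 0.0134 g 61.0
t 8.75 pos [0.5069 0.1374 0.1675] yaw_y 2.383 q6 -2.242 F [-1.2 -1.1  7.7] M [-0.2   0.14  0.17] w 0.0139 g 61.0
t 9.15 pos [0.5067 0.1377 0.1669] yaw_y 2.2888 q6 -2.149 F [ 0.1 -0.7  3.9] M [-0.05  0.03  0.07] w 0.0135 g 60.7
```

```bash
python3 -m inch '[{"claw":-1,"travel":[0,0,-0.008],"turn":0},{"claw":-1,"travel":[0,0,-0.015],"turn":0},{"claw":-1,"travel":[0,0,-0.015],"turn":0}]' >/dev/null; python3 st.py
```

```text
t 9.45 pos [0.5068 0.1376 0.1633] yaw_y 2.2886 q6 -2.149 F [ 0.1 -1.   3.2] M [ 0.05  0.01 -0.01] w 0.0137 g 60.5
```

```bash
python3 -m inch '[{"claw":-1,"travel":[0,0,-0.012],"turn":0},{"claw":-1,"travel":[0,0,-0.025],"turn":0},{"claw":-1,"travel":[0,0,-0.025],"turn":0}]' >/dev/null; python3 st.py
python3 -m inch '[{"claw":-1,"travel":[0,0,-0.012],"turn":0},{"claw":-1,"travel":[0,0,-0.025],"turn":0},{"claw":-1,"travel":[0,0,-0.025],"turn":0}]' >/dev/null; python3 st.py
```

```text
t 9.75 pos [0.5069 0.1376 0.1585] yaw_y 2.2885 q6 -2.148 F [-0.6  0.5  4.3] M [ 0.05  0.14 -0.1 ] w 0.0134 g 60.7
t 10.05 pos [0.5069 0.1376 0.1538] yaw_y 2.2885 q6 -2.148 F [-1.5 -1.1  6.5] M [-0.01  0.16 -0.07] w 0.0139 g 60.9
```

```bash
python3 -m inch '[{"claw":-1,"travel":[0,0,-0.012],"turn":0},{"claw":-1,"travel":[0,0,-0.024],"turn":0},{"claw":-1,"travel":[0,0,-0.024],"turn":0}]' >/dev/null; python3 st.py
python3 -m inch '[{"claw":-1,"travel":[0,0,-0.003],"turn":0},{"claw":-1,"travel":[0,0,-0.003],"turn":0},{"claw":-1,"travel":[0,0,-0.003],"turn":0}]' >/dev/null; python3 st.py
```

```text
t 10.35 pos [0.5069 0.1376 0.1493] yaw_y 2.2885 q6 -2.148 F [-2.3 -1.   7.5] M [ 0.04  0.21 -0.07] w 0.0135 g 61.1
t 10.65 pos [0.5069 0.1376 0.149 ] yaw_y 2.2886 q6 -2.148 F [-2.6 -0.5  9.5] M [ 0.05  0.34 -0.1 ] w 0.0137 g 61.3
```

```bash
python3 -m inch '[{"claw":-1,"travel":[0,0,0],"turn":-0.02},{"claw":-1,"travel":[0,0,0],"turn":-0.04},{"claw":-1,"travel":[0,0,0],"turn":-0.06},{"claw":-1,"travel":[0,0,0],"turn":-0.08},{"claw":-1,"travel":[0,0,0],"turn":-0.08}]' >/dev/null; python3 st.py
python3 -m inch '[{"claw":-1,"travel":[0,0,0],"turn":-0.03},{"claw":-1,"travel":[0,0,0],"turn":-0.06},{"claw":-1,"travel":[0,0,0],"turn":-0.09},{"claw":-1,"travel":[0,0,0],"turn":-0.12},{"claw":-1,"travel":[0,0,0],"turn":-0.12}]' >/dev/null; python3 st.py
python3 -m inch '[{"claw":-1,"travel":[0,0,0],"turn":-0.03},{"claw":-1,"travel":[0,0,0],"turn":-0.06},{"claw":-1,"travel":[0,0,0],"turn":-0.09},{"claw":-1,"travel":[0,0,0],"turn":-0.12},{"claw":-1,"travel":[0,0,0],"turn":-0.12}]' >/dev/null; python3 st.py
```

```text
t 11.15 pos [0.5075 0.138  0.1489] yaw_y 2.0366 q6 -1.898 F [-2.   0.2  8.5] M [0.17 0.06 0.08] w 0.0134 g 61.0
t 11.65 pos [0.5079 0.1381 0.149 ] yaw_y 1.659 q6 -1.523 F [-0.6  0.4  7.8] M [ 0.18  0.01 -0.07] w 0.0136 g 61.0
t 12.15 pos [0.5081 0.1386 0.1491] yaw_y 1.2819 q6 -1.15 F [0.1 0.9 8.6] M [ 0.36 -0.11 -0.02] w 0.0138 g 61.0
```

```bash
python3 -m inch '[{"claw":-1,"travel":[0,0,0],"turn":-0.03},{"claw":-1,"travel":[0,0,0],"turn":-0.06},{"claw":-1,"travel":[0,0,0],"turn":-0.09},{"claw":-1,"travel":[0,0,0],"turn":-0.12},{"claw":-1,"travel":[0,0,0],"turn":-0.12}]' >/dev/null; python3 st.py
python3 -m inch '[{"claw":-1,"travel":[0,0,0],"turn":-0.015},{"claw":-1,"travel":[0,0,0],"turn":-0.03},{"claw":-1,"travel":[0,0,0],"turn":-0.03}]' >/dev/null; python3 st.py
python3 -m inch '[{"claw":-1,"travel":[0,0,0],"turn":-0.01},{"claw":-1,"travel":[0,0,0],"turn":-0.01},{"claw":-1,"travel":[0,0,0],"turn":-0.01}]' >/dev/null; python3 st.py
```

```text
t 12.65 pos [0.5086 0.1395 0.1493] yaw_y 0.9048 q6 -0.777 F [0.8 3.5 8.1] M [ 0.7  -0.22  0.07] w 0.0134 g 61.0
t 12.95 pos [0.5088 0.1396 0.1494] yaw_y 0.8115 q6 -0.684 F [0.8 5.2 7.2] M [ 0.81 -0.26  0.09] w 0.0136 g 61.0
t 13.25 pos [0.5089 0.1397 0.1494] yaw_y 0.7809 q6 -0.654 F [1.7 4.5 7.8] M [ 0.78 -0.23  0.18] w 0.0135 g 61.1
```

```bash
python3 -m inch '[{"claw":-1,"travel":[0,0,0],"turn":-0.01},{"claw":-1,"travel":[0,0,0],"turn":-0.01},{"claw":-1,"travel":[0,0,0],"turn":-0.01}]' >/dev/null; python3 st.py
python3 -m inch '[{"claw":-1,"travel":[0,0,0],"turn":-0.01},{"claw":-1,"travel":[0,0,0],"turn":-0.01},{"claw":-1,"travel":[0,0,0],"turn":-0.01}]' >/dev/null; python3 st.py
```

```text
t 13.55 pos [0.509  0.1397 0.1494] yaw_y 0.7495 q6 -0.623 F [-0.5  4.5  8.2] M [ 0.8  -0.28  0.14] w 0.0137 g 61.1
t 13.85 pos [0.509  0.1398 0.1494] yaw_y 0.7181 q6 -0.591 F [1.3 4.5 8.4] M [ 0.82 -0.26  0.18] w 0.0141 g 61.1
```

```bash
python3 -m inch '[{"claw":-1,"travel":[0,0,0],"turn":-0.01},{"claw":-1,"travel":[0,0,0],"turn":-0.01},{"claw":-1,"travel":[0,0,0],"turn":-0.01}]' >/dev/null; python3 st.py
python3 -m inch '[{"claw":-1,"travel":[0,0,0],"turn":-0.008},{"claw":-1,"travel":[0,0,0],"turn":-0.008},{"claw":-1,"travel":[0,0,0],"turn":-0.008}]' >/dev/null; python3 st.py
```

```text
t 14.15 pos [0.5091 0.1398 0.1494] yaw_y 0.6866 q6 -0.56 F [1.3 5.3 8. ] M [ 0.81 -0.23  0.18] w 0.0138 g 61.1
t 14.45 pos [0.509  0.1398 0.1494] yaw_y 0.6621 q6 -0.536 F [1.4 5.7 7.4] M [ 0.87 -0.31  0.34] w 0.0134 g 61.2
```

```bash
python3 -m inch '[{"claw":-1,"travel":[0,0,0],"turn":-0.005},{"claw":-1,"travel":[0,0,0],"turn":-0.005},{"claw":-1,"travel":[0,0,0],"turn":-0.005}]' >/dev/null; python3 st.py
python3 -m inch '[{"claw":-1,"travel":[0,0,0.015],"turn":0},{"claw":-1,"travel":[0,0,0.025],"turn":0},{"claw":-1,"travel":[0,0,0.025],"turn":0}]' >/dev/null; python3 st.py
python3 -m inch '[{"claw":-1,"travel":[0,0,0.01],"turn":0},{"claw":-1,"travel":[0,0,0.015],"turn":0},{"claw":-1,"travel":[0,0,0.015],"turn":0}]' >/dev/null; python3 st.py
```

```text
t 14.75 pos [0.5087 0.1398 0.1493] yaw_y 0.6468 q6 -0.521 F [-0.3  4.2  7.9] M [ 0.81 -0.24  0.47] w 0.0133 g 61.3
t 15.05 pos [0.5085 0.1395 0.1537] yaw_y 0.6466 q6 -0.52 F [2.5 6.5 4.5] M [ 0.95 -0.46  0.4 ] w 0.014 g 60.9
t 15.35 pos [0.5084 0.1397 0.1553] yaw_y 0.6462 q6 -0.52 F [ 4.2  6.4 -1.2] M [ 1.07 -0.81  0.36] w 0.0138 g 60.1
```

The cap rose past the lip level (z 0.1518) to about 13 mm below its start and stopped there, so it is in the catch. I'll release it and retreat.

```bash
python3 -m inch '[{"claw":0,"travel":[0,0,0],"turn":0},{"claw":0,"travel":[0,0,0],"turn":0},{"claw":0.3,"travel":[0,0,0],"turn":0},{"claw":0.3,"travel":[0,0,0],"turn":0},{"claw":0.3,"travel":[0,0,0],"turn":0}]' >/dev/null; python3 st.py
python3 -m inch '[{"claw":0.3,"travel":[0,0,0.1],"turn":0},{"claw":0.3,"travel":[0,0,0.3],"turn":0},{"claw":0.3,"travel":[0,0,0.5],"turn":0},{"claw":0.3,"travel":[-0.2,0.2,0.7],"turn":0},{"claw":0.3,"travel":[-0.2,0.2,0.7],"turn":0}]' >/dev/null; 
python3 -m inch '[{"claw":0.3,"travel":[-0.4,0.4,0.2],"turn":0},{"claw":0.3,"travel":[-0.7,0.7,0.2],"turn":0},{"claw":0.3,"travel":[-0.7,0.7,0.2],"turn":0},{"claw":0.3,"travel":[-0.7,0.7,0.2],"turn":0},{"claw":0.3,"travel":[-0.7,0.7,0.2],"turn":0}]' >/dev/null; python3 st.py
python3 - <<'E'
from rig import imaging
import cv2,numpy as np
f=lambda i:cv2.resize(i,(400,400),interpolation=cv2.INTER_CUBIC)
t,s=imaging.get_image("top")[:,:,::-1],imaging.get_image("side")[:,:,::-1]
cv2.imwrite("pics/end.png",np.hstack([f(t[120:290,120:290]),f(s[165:285,140:260])]))
E
```

```text
t 15.85 pos [0.5069 0.1372 0.1561] yaw_y 0.6454 q6 -0.519 F [-1.   0.5  1. ] M [-0.03 -0.01 -0.01] w 0.0549 g 0.0
t 16.85 pos [0.323  0.3207 0.3369] yaw_y 0.6532 q6 -0.033 F [ 0.2 -1.  -0.3] M [-0.03 -0.01  0.04] w 0.0557 g 0.0
```

View pics/end.png

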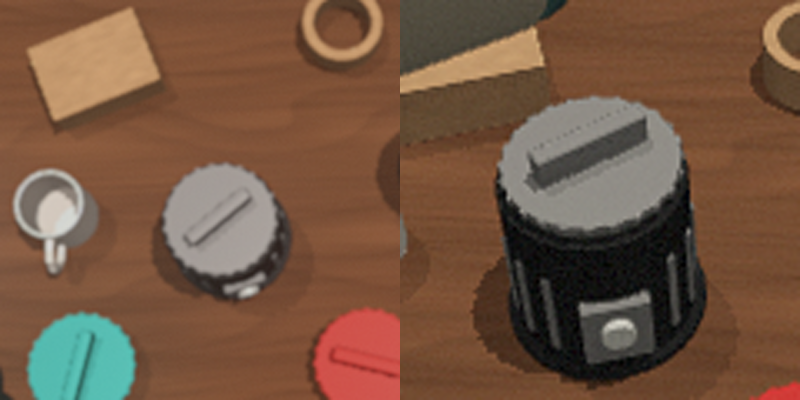

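The end view shows the cap level and seated low on the drum, with its rib centred at about (217,217) in the top tile and the bystanders untouched. The hand is clear.

```bash
python3 -c "
from rig import ticket
print(ticket.sign_off())"; python3 st.py
```

```text
the job is handed in; nothing more can be done
None
the job is handed in; nothing more can be done
```

The cap appears locked: it let go at about 12.5–13 mm below its start and looks level in the last pictures, the bystanders in view look unmoved, and I handed the job in at about 17 s; no verdict came back.

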